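# Sort the laundry ledge: stain tub, scrub brush and dispenser cups

### The arm

A 6-joint arm with a two-finger parallel gripper is mounted at the origin on the work surface. World frame = base frame: x ahead of the robot, y to its left, z up, the work surface at z = 0. Lengths are in m, angles in rad, forces in N, time in s.
With the tool pointing down it reaches from about 0.3 to 0.775 m from the base axis. Payload 14.6 kg.
Tool frame: the origin (TCP) lies at the very end of the fingers, on their centre line; the grasp point (between the pads) lies 19 mm behind it; z points along the fingers, y is the line along which they close (so a half turn about z gives the same grasp; the last joint's range is limited). The gripper opens to 94 mm and grips with 3 to 60 N. Pads are 16 mm wide; open, the fingers measure 119 mm over their backs; the gripper's body (75 mm by 177 mm) begins 78 mm behind the grasp point.
Start: joints at [1.163, 0.3, 1.521, -0, 1.321, -0.067], TCP at [0.184, 0.518, 0.205] pointing down, gripper open.
Joint ranges: [-3.03, 3.03], [-0.79, 2.21], [0.23, 2.52], [-1.04, 4.18], [0, 3.07], [-2.55, 2.55]. Speed limits (rad/s): [2.22, 2.22, 2.57, 3.14, 3.14, 3.14].

### API

Orientations are given as [roll, pitch, yaw] about the fixed x, y, z axes, in that order (R = Rz(yaw) Ry(pitch) Rx(roll)).
In Python, from station import ctrl gives the robot as it stands.
- The arm moves only by the tool move_arm, never from a script. Its argument "targets" is a list of rows, each a list of 6 numbers: the shift along the tool's x, y, z in units of 1000 mm (1.0 is 1000 mm), then the turn, a rotation vector about the tool's x, y, z in units of 30 degrees (1.0 is 30 degrees). In form: [[tx, ty, tz, ax, ay, az], ...]. A call has exactly 5 rows; each row is the pose to reach, as a shift and turn from the pose commanded when the call began, along the tool's axes at that moment; what a row does not reach only later rows make up. A row lasts 1/12 s, in which the tool goes at most 41.7 mm and 7.16 degrees, less where a joint would pass 70% of its speed; a pose out of reach is approached as far as the arm can. A call with a number of a shift or a turn outside -1 to 1 is refused whole. A call with a gripper value outside its range is refused whole. "fingers" is the opening, from -1 (shut) to 1 (fully open), set as the call begins (left out, the last holds). The fingers move at their own pace and stop on an object; "grip_force" is the grip in N (left out, the last holds). Time passes only in rows, so rows that repeat a pose let the fingers close, or fill a call up. It gives the time, the measured TCP pose, the force and the opening at its end, in the units of the state.
- ctrl.get_obs(): the state, without advancing time (a new reading comes with each control period).
- ctrl.camera(name): name is "scene" or "top" or "wrist"; returns the picture (384x512x3 uint8, red, green, blue); there is no depth.
- ctrl.camera_info(name): a dict with "fx", "fy", "cx", "cy" (pixels), "rvec" (rotation vector, rad) and "tvec" (3), from world to camera coordinates, as OpenCV has them. Camera axes: x right, y down, z forward; pixel columns grow to the right and rows downward; lengths in m; the calibration is good to about 2 mm. A picture is of the moment at which its call begins: read the wrist's pose just before it. camera_info takes no time and is no camera call; for the wrist camera it gives the pose at the moment of the call.
- ctrl.hand_in(): hands the job in, once; it reports no verdict.
The state is a dict: "time_s": time; "qpos": joint angles; "joint_vel": joint speeds; "tau": joint torques, N m; "ee_pos": TCP position; "eef_rot": TCP orientation; "force": force on the tool from outside, world axes, zero at the start; "moment": the same for the moment, N m; "grip_width": finger opening in m.
Only numpy, scipy, OpenCV 4.12 (cv2) and the standard library are available. Lean on these libraries where they do the work, as an engineer would, in place of code of your own. Each camera call takes 0.05 s, during which the arm holds its last target. There are 200 camera calls.

### The job

Sort the things on the ledge by type: lift the grey cup off the stain tub and stand it upright in the plywood tray beside its mate, and slide the tub into the wider guide bay and the scrub brush, lengthwise, into the narrower one, without lifting or tipping either of them. Push the tub and the brush each up against the sprung plate behind its bay until you feel it give a little, so that it stays resting against the plate, but gently, without ramming the plate against its hard end. Leave the glass jar alone.

Things in the scene. Friction and masses are not known exactly. Their poses are not given: they have to be found in the camera images.
- tub: round flip-top stain tub, 90 mm in diameter, 55 high, about 0.25 kg, flat lid; too wide for a normal grasp. Origin at the centre of its underside, z up. A cup stands on its lid at the start.
- brush: plastic scrub brush lying bristles down: block 72 (x) by 130 (y, its long axis), top of block 50 mm high with a low grip ridge to 59 mm, bristles from 0 to 28 mm; about 0.2 kg. Origin at the centre of its underside.
- cup_a: grey dispenser cup, open, round, 60 mm across the rim, slightly narrower at the foot, 58 high, wall 4 mm; origin at the centre of its underside, z up. Stands on the tub's lid (foot 55 mm above the ledge) at the start.
- cup_b: grey dispenser cup, open, round, 60 mm across the rim, slightly narrower at the foot, 58 high, wall 4 mm; origin at the centre of its underside, z up. Already stands in the tray, about 45 mm from its centre towards its +y end; it stays there.
- jar: squat glass jar with a metal cap, 68 mm in diameter, 75 high, standing on the ledge; origin at the centre of its underside. To be left alone.
- tub_bay: wider (tub) bay: fixed, two parallel aluminium walls 40 mm high, 106 mm clear between them, 90 long, slightly flared and open at both ends, no floor. Origin on the ledge at the channel's middle; y axis along the channel, x across. Stands left (+y) or right (-y); things enter from the ledge's middle; a sprung stop stands past its outer end.
- brush_bay: narrower (brush) bay: fixed, two parallel aluminium walls 40 mm high, 88 mm clear between them, 90 long, slightly flared and open at both ends, no floor. Origin on the ledge at the channel's middle; y axis along the channel, x across. Stands left (+y) or right (-y); things enter from the ledge's middle; a sprung stop stands past its outer end.
- stop_left: fixed sprung stop at the outer end of the left (+y) bay. Its steel plate, 150 wide (along x), z 5 to 45 mm, faces the middle of the ledge. Origin on the ledge. The plate's relaxed face stands somewhere from 0 to 35 mm further out (+y) than the origin: hand-set, not measured. It yields outward up to 35 mm on a soft spring (3 N per 10 mm), then hits a hard end.
- stop_right: fixed sprung stop at the outer end of the right (-y) bay. Its steel plate, 150 wide (along x), z 5 to 45 mm, faces the middle of the ledge. Origin on the ledge. The plate's relaxed face stands somewhere from 0 to 35 mm further out (-y) than the origin: hand-set, not measured. It yields outward up to 35 mm on a soft spring (3 N per 10 mm), then hits a hard end.
- tray: open plywood tray fixed to the ledge, 130 (x) by 180 (y), 30 high, walls and floor 4 to 5 mm thick; origin at the centre of its underside. Stands front left or front right; a closed wooden peg box 65 mm high stands at the other side.
Not all that is in view belongs to the job. Leave any purple look-alike of the stop_right alone.

How it is judged:
By the outcome, as a careful person would: the job done as asked, in the order asked, and still so for the second after the job is handed in, with the robot touching nothing.
It also fails if it takes over 70 s, if anything falls off the work surface, if the arm or the gripper's body presses on something with over 40 N, if the wrist force passes 120 N, or if a joint passes its speed limit or range.

## Working session

There is one attempt and no reset: what is moved stays moved. The work goes in short steps, Python scripts to look and compute and a tool call to move; the robot and the scene stay as the last step left them, time stands still between calls to the robot, and variables do not carry over. Pictures are saved under pics/ and viewed, on a budget of 10 in all, crops included, one or two more only if the job needs it, and the job is handed in when it is done.

Besides the shell and the picture viewer there is one more tool, called after "Emit:" as name(argument=value, ...), one argument or row to a line, values as JSON. move_arm: Moves the arm, as the interface text tells. Shifts and turns lie within -1 to 1; 1 stands for 1000 mm of shift or 30 degrees of turn. Its arguments: {"type":"object","properties":{"targets":{"type":"array"},"fingers":{"type":"number"},"grip_force":{"type":"number"}},"required":["targets"]}

```bash
ls; mkdir -p pics
python3 - <<'E'
from station import ctrl
import cv2
o=ctrl.get_obs();print(o)
for n in("scene","top"):
    im=ctrl.camera(n);cv2.imwrite(f"pics/{n}0.png",im[:,:,::-1]);print(n,ctrl.camera_info(n))
a=cv2.imread("pics/scene0.png");b=cv2.imread("pics/top0.png")
cv2.imwrite("pics/top0b.png",cv2.resize(b,(800,600),interpolation=cv2.INTER_CUBIC))
cv2.imwrite("pics/scene0b.png",cv2.resize(a,(800,600),interpolation=cv2.INTER_CUBIC))
E
```

```text
pics
{'time_s': 0.0, 'qpos': array([ 1.16341840e+00,  3.00482653e-01,  1.52152255e+00, -1.26813958e-05,
        1.32069582e+00, -6.66177155e-02]), 'joint_vel': array([-0.0010427 , -0.00080538, -0.00073564,  0.00093425, -0.00184355,
       -0.00055722]), 'tau': array([ 2.94448755e-04, -5.31809700e+01, -3.52731299e+01,  7.07899220e-02,
        2.45124620e-02, -6.45804903e-05]), 'ee_pos': array([0.18373268, 0.51815127, 0.20490475]), 'eef_rot': array([-3.14048593e+00, -6.15260990e-05,  2.80083555e+00]), 'force': array([0.28709302, 0.21472255, 0.65101114]), 'moment': array([0.0963048 , 0.00306813, 0.00578311]), 'grip_width': 0.09404786881006445}
scene {'fx': 480.94038064521504, 'fy': 480.94038064521504, 'cx': 261.33623489271434, 'cy': 200.43575795896123, 'rvec': array([ 2.15909911,  0.6601283 , -0.3107566 ]), 'tvec': array([-0.48988251, -0.13689771,  1.50391246])}
top {'fx': 394.6436894212737, 'fy': 394.6436894212737, 'cx': 256.26033096587236, 'cy': 191.42768387691, 'rvec': array([ 2.19269009, -2.14568772,  0.08438412]), 'tvec': array([0.00918853, 0.60321119, 1.16723141])}
```

View pics/top0b.png

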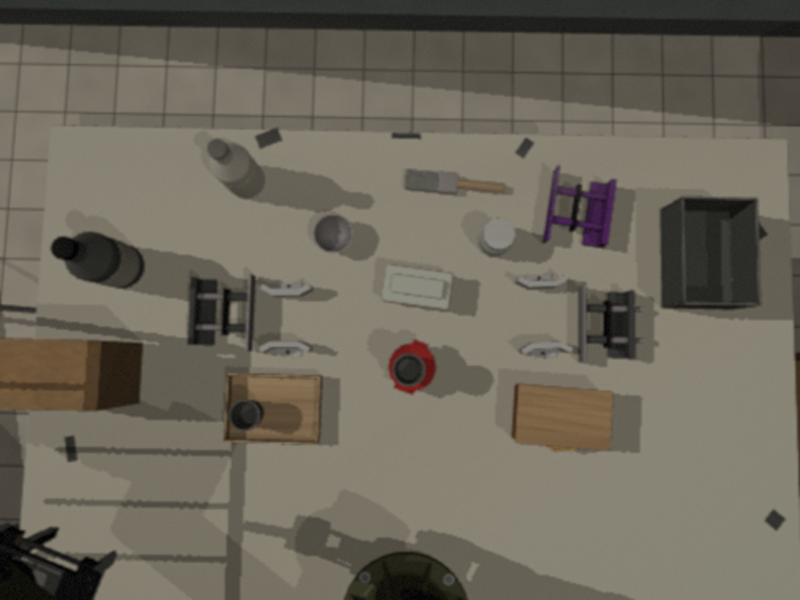

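View pics/scene0b.png

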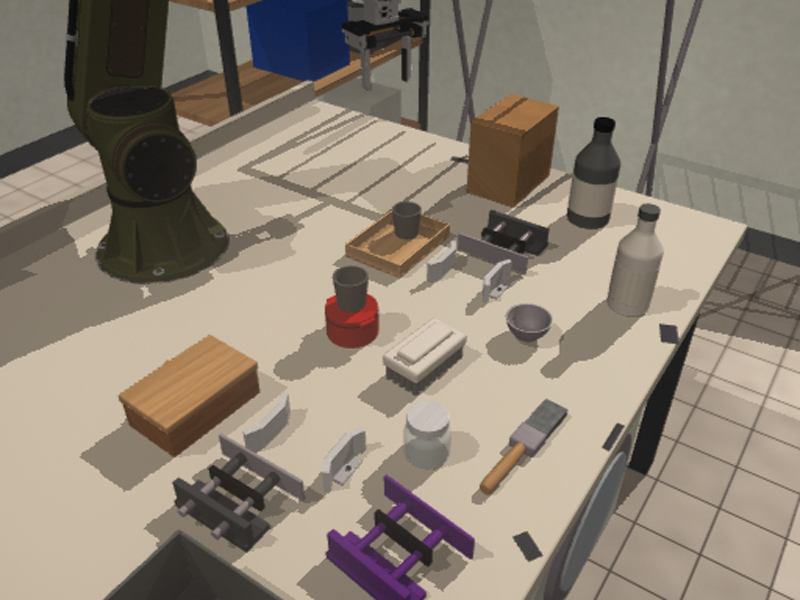

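Top view (800x600 scale): the grey cup on the red tub is at (410,368), the brush at (417,287) and the jar at (498,236). The tray with cup_b is at (272,408). The left bay walls are at (287,289) and (285,349), the right ones at (540,281) and (546,349). The real stops are grey, and the purple one at (580,207) is the look-alike.

```bash
cat > h.py <<'E'
import numpy as np,cv2
from station import ctrl
def ray(name,px,z,info=None):
    c=info or ctrl.camera_info(name)
    R=cv2.Rodrigues(np.array(c["rvec"]))[0];t=np.array(c["tvec"]);C=-R.T@t
    px=np.atleast_2d(np.array(px,float))
    d=np.c_[(px[:,0]-c["cx"])/c["fx"],(px[:,1]-c["cy"])/c["fy"],np.ones(len(px))]@R
    return C+d*((z-C[2])/d[:,2])[:,None]
def proj(name,P,info=None):
    c=info or ctrl.camera_info(name)
    K=np.array([[c["fx"],0,c["cx"]],[0,c["fy"],c["cy"]],[0,0,1]])
    return cv2.projectPoints(np.atleast_2d(np.array(P,float)),np.array(c["rvec"]),np.array(c["tvec"]),K,None)[0][:,0]
def blobs(m,name,z,amin=40):
    n,l,s,c=cv2.connectedComponentsWithStats(m.astype(np.uint8))
    for i in range(1,n):
        if s[i,4]<amin: continue
        ct=max(cv2.findContours((l==i).astype(np.uint8),cv2.RETR_EXTERNAL,cv2.CHAIN_APPROX_NONE)[0],key=len)
        r=cv2.minAreaRect(ct);b=cv2.boxPoints(r);w=ray(name,b,z)[:,:2]
        e=[np.linalg.norm(w[1]-w[0]),np.linalg.norm(w[2]-w[1])]
        print("px",np.round(c[i]),"A",s[i,4],"ctr",ray(name,[r[0]],z)[0,:2].round(4),"edges mm",np.round(np.array(e)*1000),"corners",(w*1000).round().tolist())
E
python3 - <<'E'
from h import *
im=cv2.imread("pics/top0.png");hsv=cv2.cvtColor(im,cv2.COLOR_BGR2HSV)
for p in [(287,289),(285,349),(417,287),(540,281),(546,349),(498,236),(330,330),(470,330),(251,310),(583,320),(410,368),(425,380),(272,420)]:
    x,y=int(p[0]*.64),int(p[1]*.64);print(p,hsv[y,x],im[y,x])
red=((hsv[...,0]<8)|(hsv[...,0]>172))&(hsv[...,1]>150)
print("red");blobs(red,"top",.055)
low=(hsv[...,1]<38)&(hsv[...,2]>115)
print("walls/brush z.04");blobs(low,"top",.04,25)
cr=im[150:300,110:420];cv2.imwrite("pics/c1.png",cv2.resize(cr,None,fx=2.58,fy=2.58,interpolation=cv2.INTER_CUBIC))
E
```

```text
(287, 289) [ 17  15 116] [109 113 116]
(285, 349) [25 16 93] [87 92 93]
(417, 287) [ 32  24 140] [127 140 139]
(540, 281) [20 15 99] [93 97 99]
(546, 349) [ 25  14 107] [101 106 107]
(498, 236) [ 21  19 136] [126 133 136]
(330, 330) [ 23  39 136] [115 131 136]
(470, 330) [ 21  39 137] [116 131 137]
(251, 310) [170  16  48] [46 45 48]
(583, 320) [13 21 87] [80 83 87]
(410, 368) [23 23 44] [40 43 44]
(425, 380) [  1 197  88] [20 23 88]
(272, 420) [ 17 105  92] [54 75 92]
red
px [265. 233.] A 336 ctr [ 0.4737 -0.0022] edges mm [85. 86.] corners [[495.0, 54.0], [531.0, -23.0], [452.0, -59.0], [417.0, 19.0]]
walls/brush z.04
px [113.  51.] A 69 ctr [1.0296 0.4748] edges mm [31. 53.] corners [[1032.0, 505.0], [1058.0, 488.0], [1028.0, 445.0], [1001.0, 461.0]]
px [98. 55.] A 30 ctr [1.018  0.5248] edges mm [15. 44.] corners [[1019.0, 548.0], [1033.0, 543.0], [1017.0, 502.0], [1003.0, 507.0]]
px [250.  68.] A 37 ctr [0.9835 0.0484] edges mm [60. 20.] corners [[985.0, 80.0], [1002.0, 23.0], [982.0, 17.0], [965.0, 74.0]]
px [350.  69.] A 26 ctr [ 0.9866 -0.2574] edges mm [21. 25.] corners [[99
[... 5387 characters left out ...]
, [489.0, 197.0]]
px [349. 221.] A 140 ctr [ 0.519 -0.256] edges mm [92. 23.] corners [[526.0, -209.0], [535.0, -301.0], [512.0, -303.0], [503.0, -211.0]]
px [188. 227.] A 31 ctr [0.4925 0.2289] edges mm [36.  9.] corners [[497.0, 247.0], [497.0, 211.0], [488.0, 211.0], [488.0, 247.0]]
px [412. 237.] A 36 ctr [ 0.4766 -0.4399] edges mm [23. 30.] corners [[470.0, -422.0], [492.0, -429.0], [483.0, -458.0], [461.0, -451.0]]
px [402. 246.] A 30 ctr [ 0.4476 -0.4114] edges mm [17. 36.] corners [[458.0, -394.0], [467.0, -409.0], [438.0, -429.0], [428.0, -414.0]]
px [343. 296.] A 93 ctr [ 0.3015 -0.2355] edges mm [83. 28.] corners [[301.0, -192.0], [329.0, -270.0], [302.0, -279.0], [275.0, -201.0]]
```

View pics/c1.png

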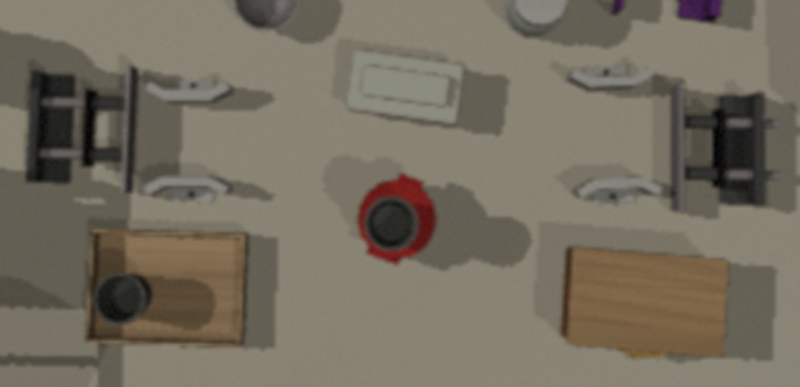

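Run:
```python
from h import *
im=cv2.imread("pics/top0.png");hsv=cv2.cvtColor(im,cv2.COLOR_BGR2HSV)
S=2.58
def c(pts,z): return (ray("top",(np.array(pts,float)+.5)/S-.5+[110,150],z)[:,:2]*1000).round(0).tolist()
print("cam",(-cv2.Rodrigues(ctrl.camera_info("top")["rvec"])[0].T@ctrl.camera_info("top")["tvec"]).round(3))
print("Lup",c([(180,102),(208,101)],.04),"Llo",c([(168,178),(208,179)],.04))
print("Rup",c([(592,87),(636,86)],.04),"Rlo",c([(597,180),(645,180)],.04))
print("plateL",c([(136,67),(132,190)],.045),"plateR",c([(672,84),(674,208)],.045))
print("tray",c([(91,230),(247,232),(245,343),(88,341)],.03),"cupb rim",c([(123,298)],.063))
print("tub lid",c([(397,219)],.055),"cup",c([(391,223)],.113),"box",c([(567,247),(727,258),(723,356),(563,345)],.065))
print("brush top",c([(358,49),(463,64),(460,125),(347,109)],.05))
# cup rim by dark mask within red neighbourhood
m=np.zeros(im.shape[:2],np.uint8);m[215:260,240:290]=1
d=(hsv[...,2]<75)&(hsv[...,1]<90)&(m>0);blobs(d,"top",.113)
red=((hsv[...,0]<8)|(hsv[...,0]>172))&(hsv[...,1]>150)
ys,xs=np.nonzero(red);(u,v),r=cv2.minEnclosingCircle(np.c_[xs,ys].astype(np.float32));print(u,v,r,ray("top",[[u,v]],.055))
# scene view: rim of cup on the tub
s=cv2.imread("pics/scene0.png")
print("scene cup rim",ray("scene",[(350*.64,274*.64)],.113),"cupb",ray("scene",[(407*.64,208*.64)],.063))
```

```text
cam [0.495 0.006 1.217]
Lup [[603.0, 253.0], [605.0, 220.0]] Llo [[515.0, 263.0], [515.0, 217.0]]
Rup [[631.0, -225.0], [633.0, -276.0]] Rlo [[524.0, -232.0], [525.0, -287.0]]
plateL [[643.0, 305.0], [500.0, 303.0]] plateR [[636.0, -317.0], [493.0, -318.0]]
tray [[453.0, 353.0], [455.0, 171.0], [328.0, 169.0], [326.0, 350.0]] cupb rim [[379.0, 303.0]]
tub lid [[474.0, -2.0]] cup [[471.0, 4.0]] box [[447.0, -193.0], [439.0, -372.0], [332.0, -366.0], [339.0, -189.0]]
brush top [[668.0, 47.0], [653.0, -75.0], [583.0, -72.0], [599.0, 58.0]]
px [261. 236.] A 315 ctr [0.4697 0.0037] edges mm [53. 52.] corners [[495.0, 31.0], [497.0, -22.0], [444.0, -23.0], [443.0, 30.0]]
135.75253295898438 286.732421875 152.43800354003906 [[0.31522608 0.36551446 0.055     ]]
scene cup rim [[0.46966672 0.00556475 0.113     ]] cupb [[0.38091659 0.30604295 0.063     ]]
```

Emit:
move_arm(
  targets=[
    [-0.03,-0.026,0,0,0,0.157],
    [-0.059,-0.052,0,0,0,0.313],
    [-0.088,-0.078,0,0,0,0.47],
    [-0.118,-0.104,0,0,0,0.626],
    [-0.147,-0.13,0,0,0,0.783],
  ],
  fingers=1,
  grip_force=15,
)

```text
time_s: 0.52
ee_pos: [0.2793, 0.3449, 0.2052]
eef_rot: [-3.141, 0.0, 2.387]
force: [0.0, -0.4, -0.4]
grip_width: 0.0942
```

Emit:
move_arm(
  targets=[
    [-0.037,-0.012,0,0,0,0.157],
    [-0.075,-0.024,0,0,0,0.313],
    [-0.112,-0.036,0,0,0,0.47],
    [-0.149,-0.048,0,0,0,0.626],
    [-0.187,-0.06,0,0,0,0.783],
  ],
)

```text
time_s: 0.93
ee_pos: [0.375, 0.1735, 0.2055]
eef_rot: [3.142, -0.0, 1.977]
force: [0.8, 0.5, -1.4]
grip_width: 0.0937
```

Emit:
move_arm(
  targets=[
    [-0.039,0.004,0,0,0,0.157],
    [-0.078,0.008,0,0,0,0.313],
    [-0.117,0.011,0,0,0,0.47],
    [-0.156,0.015,0,0,0,0.626],
    [-0.195,0.019,0,0,0,0.783],
  ],
)

```text
time_s: 1.35
ee_pos: [0.4703, 0.002, 0.2053]
eef_rot: [-3.141, -0.0, 1.567]
force: [0.5, 0.7, 0.3]
grip_width: 0.0938
```

Run:
```python
from h import *
o=ctrl.get_obs();i=ctrl.camera_info("wrist");im=ctrl.camera("wrist")[:,:,::-1].copy()
print(o["ee_pos"],o["eef_rot"])
a=np.linspace(0,6.283,40)
for cx,cy,z,r,col in[(.470,.004,.113,.030,(0,255,0)),(.474,-.002,.055,.045,(255,255,0))]:
    p=proj("wrist",np.c_[cx+r*np.cos(a),cy+r*np.sin(a),0*a+z],i);print(p.mean(0));cv2.polylines(im,[p.astype(int)],True,col,1)
cv2.imwrite("pics/w1.png",im)
```

```text
[0.47028875 0.00196628 0.20533946] [-3.14142135e+00 -2.10598887e-05  1.56660751e+00]
[257.97416664 196.07900202]
[262.26120887 188.3972156 ]
```

View pics/w1.png

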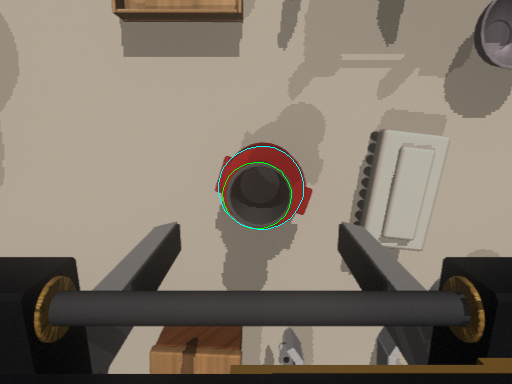

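The overlay fits: the cup rim is at (258,195) and the tub lid at (262,188). I'll descend and grip.

Emit:
move_arm(
  targets=[
    [0,0,0.025,0,0,0],
    [0.001,0,0.05,0,0,0],
    [0.001,0,0.075,0,0,0],
    [0.001,0,0.1,0,0,0],
    [0.001,0,0.121,0,0,0],
  ],
)

```text
time_s: 1.82
ee_pos: [0.4692, 0.0051, 0.0827]
eef_rot: [-3.14, -0.0, 1.571]
force: [0.3, -0.2, -0.3]
grip_width: 0.0939
```

Emit:
move_arm(
  targets=[
    [0,0,0,0,0,0],
    [0,0,0,0,0,0],
    [0,0,0,0,0,0],
    [0,0,0,0,0,0],
    [0,0,0,0,0,0],
  ],
  fingers=-1,
  grip_force=15,
)

```text
time_s: 2.23
ee_pos: [0.4705, 0.005, 0.0857]
eef_rot: [3.14, 0.0, 1.571]
force: [-0.3, 0.7, -0.1]
grip_width: 0.064
```

Emit:
move_arm(
  targets=[
    [0,0,0,0,0,0],
    [0,0,0,0,0,0],
    [0,0,0,0,0,0],
    [0,0,0,0,0,0],
    [0,0,0,0,0,0],
  ],
)

```text
time_s: 2.65
ee_pos: [0.4705, 0.005, 0.0853]
eef_rot: [3.14, 0.0, 1.571]
force: [1.3, -0.0, 7.1]
grip_width: 0.0599
```

Emit:
move_arm(
  targets=[
    [0,0,-0.01,0,0,0],
    [0,0,-0.025,0,0,0],
    [0,0,-0.05,0,0,0],
    [0,0,-0.075,0,0,0],
    [0,0,-0.09,0,0,0],
  ],
)

```text
time_s: 3.07
ee_pos: [0.4702, 0.005, 0.1774]
eef_rot: [3.139, 0.0, 1.571]
force: [-0.1, 0.7, -1.0]
grip_width: 0.0597
```

Emit:
move_arm(
  targets=[
    [0.015,-0.006,0,0,0,0],
    [0.04,-0.016,0,0,0,0],
    [0.07,-0.027,0,0,0,0],
    [0.1,-0.039,0,0,0,0],
    [0.13,-0.051,0,0,0,0],
  ],
)

```text
time_s: 3.48
ee_pos: [0.418, 0.1361, 0.1751]
eef_rot: [3.141, -0.0, 1.57]
force: [0.8, 1.0, -0.7]
grip_width: 0.0597
```

Emit:
move_arm(
  targets=[
    [0.03,-0.012,0,0,0,0],
    [0.055,-0.021,0,0,0,0],
    [0.072,-0.028,0,0,0,0],
    [0.08,-0.031,0,0,0,0],
    [0.08,-0.031,0,0,0,0],
  ],
)

```text
time_s: 3.9
ee_pos: [0.3874, 0.2159, 0.1749]
eef_rot: [3.142, -0.0, 1.573]
force: [-0.0, -0.4, -0.4]
grip_width: 0.0595
```

Run:
```python
from h import *
o=ctrl.get_obs();print(o["ee_pos"],o["force"],o["grip_width"])
s=ctrl.camera("scene")[:,:,::-1];t=ctrl.camera("top")[:,:,::-1]
cv2.imwrite("pics/top2.png",t)
A=cv2.resize(s[100:260,180:360],None,fx=2.2,fy=2.2,interpolation=cv2.INTER_CUBIC);B=cv2.resize(t[150:310,120:300],None,fx=2.2,fy=2.2,interpolation=cv2.INTER_CUBIC)
cv2.imwrite("pics/p2.png",np.hstack([A,B]))
```

```text
[0.38737064 0.21592898 0.1748544 ] [-0.03701085 -0.37066201 -0.40770758] 0.05947889906418791
```

View pics/p2.png

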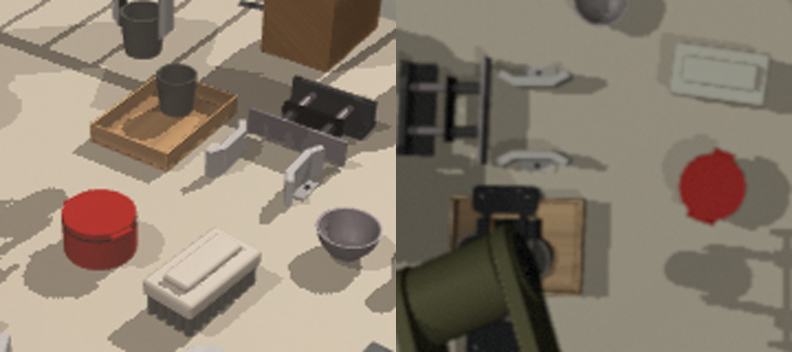

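The left half shows the cup hanging upright at (142,28) over the tray, with cup_b at (176,88) and the tub bare and undisturbed. I'll lower it.

Emit:
move_arm(
  targets=[
    [0,0,0.025,0,0,0],
    [0,0,0.055,0,0,0],
    [0,0,0.085,0,0,0],
    [0,0,0.11,0,0,0],
    [0,0,0.125,0,0,0],
  ],
)

```text
time_s: 4.42
ee_pos: [0.3874, 0.2133, 0.0471]
eef_rot: [-3.139, 0.001, 1.569]
force: [0.0, 0.6, 0.0]
grip_width: 0.0593
```

Emit:
move_arm(
  targets=[
    [0,0,0.004,0,0,0],
    [0,0,0.008,0,0,0],
    [0,0,0.011,0,0,0],
    [0,0,0.014,0,0,0],
    [0,0,0.014,0,0,0],
  ],
)

```text
time_s: 4.83
ee_pos: [0.3882, 0.2149, 0.0357]
eef_rot: [3.141, -0.0, 1.571]
force: [-0.2, -0.5, 0.3]
grip_width: 0.0595
```

Emit:
move_arm(
  targets=[
    [0,0,0.001,0,0,0],
    [0,0,0.001,0,0,0],
    [0,0,0.002,0,0,0],
    [0,0,0.002,0,0,0],
    [0,0,0.002,0,0,0],
  ],
)

```text
time_s: 5.25
ee_pos: [0.3883, 0.2152, 0.0342]
eef_rot: [3.14, -0.0, 1.571]
force: [-2.1, -1.6, 8.2]
grip_width: 0.0594
```

The cup is down. I'll open partway and rise.

Emit:
move_arm(
  targets=[
    [0,0,0,0,0,0],
    [0,0,0,0,0,0],
    [0,0,0,0,0,0],
    [0,0,0,0,0,0],
    [0,0,0,0,0,0],
  ],
  fingers=0.62,
)

```text
time_s: 5.67
ee_pos: [0.3878, 0.215, 0.0334]
eef_rot: [-3.141, 0.0, 1.571]
force: [-0.4, 0.8, -1.0]
grip_width: 0.0758
```

Emit:
move_arm(
  targets=[
    [0,0,-0.01,0,0,0],
    [0,0,-0.03,0,0,0],
    [0,0,-0.055,0,0,0],
    [0,0,-0.08,0,0,0],
    [0,0,-0.105,0,0,0],
  ],
)

```text
time_s: 6.08
ee_pos: [0.3876, 0.2149, 0.1403]
eef_rot: [3.141, -0.0, 1.571]
force: [0.5, -0.4, -0.3]
grip_width: 0.0762
```

Next is the tub. I'll spread the fingers about 50 mm as a two-point cradle, turn to yaw of about 121° and come down behind the tub.

Emit:
move_arm(
  targets=[
    [-0.03,0.01,0,0,0,-0.18],
    [-0.065,0.021,0,0,0,-0.36],
    [-0.1,0.032,0,0,0,-0.54],
    [-0.13,0.042,0,0,0,-0.72],
    [-0.161,0.052,0,0,0,-0.9],
  ],
  fingers=0.06,
)

```text
time_s: 6.5
ee_pos: [0.4401, 0.0524, 0.1394]
eef_rot: [3.141, 0.0, 2.047]
force: [-0.5, 0.1, 0.1]
grip_width: 0.05
```

Emit:
move_arm(
  targets=[
    [0,0,0.01,0,0,-0.13],
    [0,0,0.03,0,0,-0.13],
    [0,0,0.06,0,0,-0.13],
    [0,0,0.095,0,0,-0.13],
    [0,0,0.125,0,0,-0.13],
  ],
)

```text
time_s: 6.92
ee_pos: [0.4398, 0.0539, 0.0126]
eef_rot: [3.141, 0.0, 2.11]
force: [0.9, -0.4, -0.5]
grip_width: 0.0496
```

Run:
```python
from h import *
o=ctrl.get_obs();print(o["ee_pos"],o["eef_rot"],o["grip_width"])
t=cv2.imread("pics/top2.png");hsv=cv2.cvtColor(t,cv2.COLOR_BGR2HSV)
red=((hsv[...,0]<8)|(hsv[...,0]>172))&(hsv[...,1]>150);red[:,:220]=0
k=cv2.morphologyEx(red.astype(np.uint8),cv2.MORPH_OPEN,np.ones((9,9)));blobs(k>0,"top",.055)
s=ctrl.camera("scene")[:,:,::-1]
cv2.imwrite("pics/p3.png",cv2.resize(s[100:300,160:400],None,fx=3,fy=3,interpolation=cv2.INTER_CUBIC))
```

```text
[0.43980035 0.05389569 0.01262941] [3.14093624e+00 3.56875896e-04 2.10990950e+00] 0.049633105416080854
px [263. 235.] A 695 ctr [ 0.4743 -0.0021] edges mm [79. 84.] corners [[516.0, 38.0], [517.0, -41.0], [433.0, -42.0], [431.0, 36.0]]
```

View pics/p3.png

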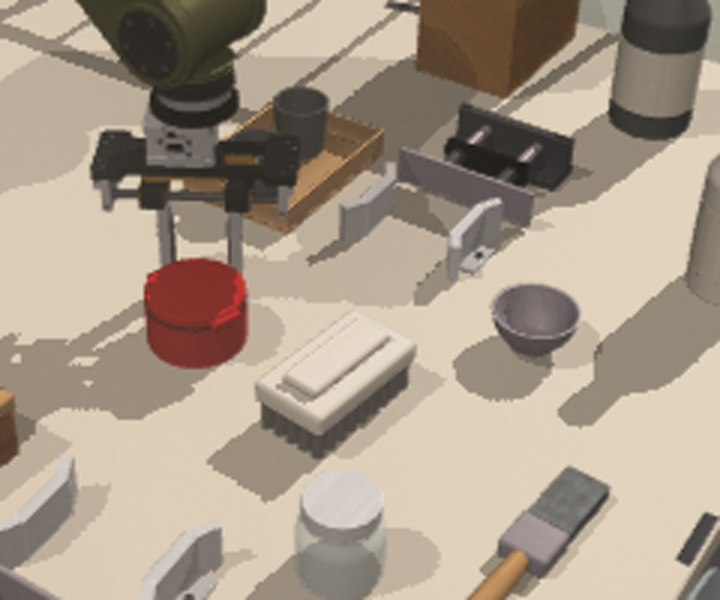

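The fingers stand behind the tub at (195,250) in the crop, and the path between the brush and the peg box is clear. I'll push the tub diagonally.

Emit:
move_arm(
  targets=[
    [-0.01,0,0,0,0,0],
    [-0.018,0,0,0,0,0],
    [-0.026,0,0,0,0,0],
    [-0.036,0.001,0,0,0,0],
    [-0.046,0.001,0,0,0,0],
  ],
)

```text
time_s: 7.38
ee_pos: [0.4658, 0.0142, 0.015]
eef_rot: [3.139, 0.001, 2.11]
force: [-2.5, 3.5, 4.6]
grip_width: 0.0501
```

Emit:
move_arm(
  targets=[
    [-0.012,0,0,0,0,0],
    [-0.024,0,0,0,0,0],
    [-0.036,0,0,0,0,0],
    [-0.048,0.001,0,0,0,0],
    [-0.06,0.001,0,0,0,0],
  ],
)

```text
time_s: 7.8
ee_pos: [0.4968, -0.037, 0.0135]
eef_rot: [3.142, -0.0, 2.11]
force: [-1.9, 3.8, 5.5]
grip_width: 0.0499
```

Emit:
move_arm(
  targets=[
    [-0.012,0,0,0,0,0],
    [-0.024,0,0,0,0,0],
    [-0.036,0,0,0,0,0],
    [-0.048,0,0,0,0,0],
    [-0.06,0.001,0,0,0,0],
  ],
)

```text
time_s: 8.22
ee_pos: [0.5282, -0.088, 0.0134]
eef_rot: [-3.141, -0.0, 2.11]
force: [-3.0, 4.7, 4.2]
grip_width: 0.0496
```

Emit:
move_arm(
  targets=[
    [-0.012,0,0,0,0,0],
    [-0.024,0,0,0,0,0],
    [-0.032,0,0,0,0,0],
    [-0.037,0,0,0,0,0],
    [-0.04,0,0,0,0,0],
  ],
)

```text
time_s: 8.63
ee_pos: [0.5484, -0.1218, 0.0133]
eef_rot: [-3.141, -0.0, 2.11]
force: [-2.5, 3.0, 3.7]
grip_width: 0.0496
```

```bash
cat >> h.py <<'E'
def tub():
    t=ctrl.camera("top")[:,:,::-1].copy();hsv=cv2.cvtColor(t,cv2.COLOR_BGR2HSV)
    red=((hsv[...,0]<8)|(hsv[...,0]>172))&(hsv[...,1]>150);red[:,:200]=0
    blobs(red,"top",.055,200);return t
E
python3 - <<'E'
from h import *
o=ctrl.get_obs();print(o["ee_pos"],o["eef_rot"],o["force"]);cv2.imwrite("pics/t4.png",tub())
E
```

```text
[ 0.54843613 -0.12178966  0.01330524] [-3.14141966e+00 -1.77447731e-04  2.10977306e+00] [-2.53715014  2.98530976  3.67333202]
```

Emit:
move_arm(
  targets=[
    [0.006,0,0,0,0,0],
    [0.013,0,0,0,0,0],
    [0.016,0,-0.03,0,0,0],
    [0.016,0,-0.065,0,0,0],
    [0.016,0,-0.1,0,0,0],
  ],
)

```text
time_s: 9.1
ee_pos: [0.539, -0.1064, 0.1142]
eef_rot: [-3.14, -0.001, 2.111]
force: [-0.3, -0.5, 0.3]
grip_width: 0.0501
```

Run:
```python
from h import *
o=ctrl.get_obs();print(o["ee_pos"],o["eef_rot"],o["force"]);t=tub()
s=ctrl.camera("scene")[:,:,::-1]
A=cv2.resize(s[170:350,90:290],None,fx=2,fy=2,interpolation=cv2.INTER_CUBIC);B=cv2.resize(t[130:310,220:420],None,fx=2,fy=2,interpolation=cv2.INTER_CUBIC)
cv2.imwrite("pics/p4.png",np.hstack([A,B]))
```

```text
[ 0.53900232 -0.10640402  0.11415062] [-3.14025217e+00 -1.07300916e-03  2.11108676e+00] [-0.33223506 -0.508379    0.25093541]
```

View pics/p4.png

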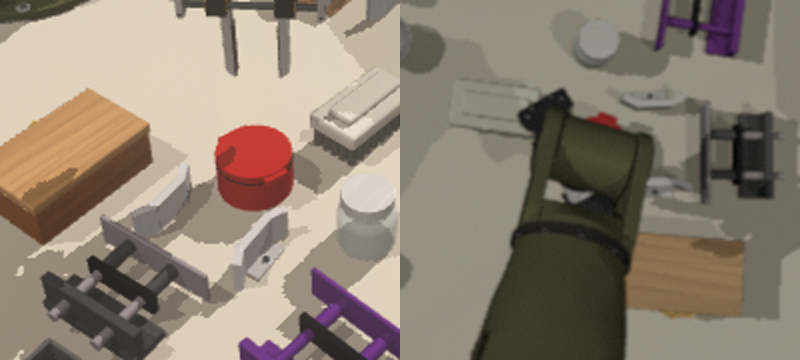

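The tub is upright just before the right bay mouth, with its lid at about (255,148) in the left half. The brush is not touched. Now I'll localise the tub from the scene view.

```bash
cat >> h.py <<'E'
def tubs():
    t=ctrl.camera("scene")[:,:,::-1].copy();hsv=cv2.cvtColor(t,cv2.COLOR_BGR2HSV)
    red=((hsv[...,0]<8)|(hsv[...,0]>172))&(hsv[...,1]>150)
    ct=max(cv2.findContours(red.astype(np.uint8),cv2.RETR_EXTERNAL,cv2.CHAIN_APPROX_NONE)[0],key=cv2.contourArea)
    h=cv2.convexHull(ct)[:,0].astype(float)
    # fit centre: silhouette of upright cylinder r=45 mm, extents left/right/top of image
    best=None
    from scipy.optimize import least_squares
    a=np.linspace(0,6.283,90)
    def ext(p): q=proj("scene",np.vstack([np.c_[p[0]+.045*np.cos(a),p[1]+.045*np.sin(a),0*a+z] for z in(0,.055)]));return np.r_[q.min(0),q.max(0)]
    e=np.r_[h.min(0),h.max(0)]
    r=least_squares(lambda p:ext(p)-e,[.57,-.16],x_scale=.01);print("tub xy",r.x.round(4),"res px",r.fun.round(1));return t
E
python3 - <<'E'
from h import *
tubs()
E
```

```text
tub xy [ 0.5715 -0.1616] res px [-1.2 -1.5  1.3  1.2]
```

Emit:
move_arm(
  targets=[
    [-0.003,0.006,0,0,0,0.2],
    [-0.006,0.012,0,0,0,0.4],
    [-0.009,0.018,0,0,0,0.6],
    [-0.012,0.024,0,0,0,0.8],
    [-0.015,0.029,0,0,0,1.0],
  ],
)

```text
time_s: 9.67
ee_pos: [0.5722, -0.1047, 0.1118]
eef_rot: [-3.14, -0.0, 1.582]
force: [-0.1, -0.0, -0.0]
grip_width: 0.0498
```

Emit:
move_arm(
  targets=[
    [0,0,0.01,0,0,0.03],
    [0,0,0.03,0,0,0.03],
    [0,0,0.055,0,0,0.03],
    [0,0,0.08,0,0,0.03],
    [0,0,0.099,0,0,0.03],
  ],
)

```text
time_s: 10.08
ee_pos: [0.5706, -0.1048, 0.0108]
eef_rot: [-3.138, -0.001, 1.574]
force: [-0.7, 0.4, -0.9]
grip_width: 0.0496
```

Emit:
move_arm(
  targets=[
    [-0.006,0.001,0,0,0,0],
    [-0.014,0.002,0,0,0,0],
    [-0.022,0.003,0,0,0,0],
    [-0.031,0.004,0,0,0,0],
    [-0.04,0.005,0,0,0,0],
  ],
)

```text
time_s: 10.5
ee_pos: [0.5781, -0.1467, 0.0155]
eef_rot: [3.14, 0.0, 1.571]
force: [0.4, 1.3, -0.6]
grip_width: 0.0502
```

Emit:
move_arm(
  targets=[
    [-0.01,0,0,0,0,0],
    [-0.02,0,0,0,0,0],
    [-0.03,0.001,0,0,0,0],
    [-0.039,0.001,0,0,0,0],
    [-0.047,0.001,0,0,0,0],
  ],
)

```text
time_s: 10.92
ee_pos: [0.5788, -0.1935, 0.0148]
eef_rot: [3.141, 0.0, 1.571]
force: [0.3, 4.6, 4.4]
grip_width: 0.0498
```

Emit:
move_arm(
  targets=[
    [-0.004,0,0,0,0,0],
    [-0.008,0,0,0,0,0],
    [-0.012,0,0,0,0,0],
    [-0.015,0,0,0,0,0],
    [-0.018,0,0,0,0,0],
  ],
)

```text
time_s: 11.33
ee_pos: [0.5787, -0.2105, 0.0145]
eef_rot: [3.142, -0.0, 1.571]
force: [-0.3, 4.4, 5.0]
grip_width: 0.0498
```

Emit:
move_arm(
  targets=[
    [-0.002,0,0,0,0,0],
    [-0.004,0,0,0,0,0],
    [-0.006,0,0,0,0,0],
    [-0.008,0,0,0,0,0],
    [-0.01,0,0,0,0,0],
  ],
)

```text
time_s: 11.75
ee_pos: [0.5787, -0.2206, 0.0145]
eef_rot: [3.142, -0.0, 1.571]
force: [1.2, 4.6, 6.0]
grip_width: 0.0499
```

Run:
```python
from h import *
print(ctrl.get_obs()["force"]);s=tubs()
cv2.imwrite("pics/p5.png",cv2.resize(s[180:360,90:290],None,fx=3,fy=3,interpolation=cv2.INTER_CUBIC))
```

```text
[1.15689713 4.57709995 5.9725116 ]
tub xy [ 0.5782 -0.2665] res px [-1.1 -1.5  1.1  1.2]
```

View pics/p5.png

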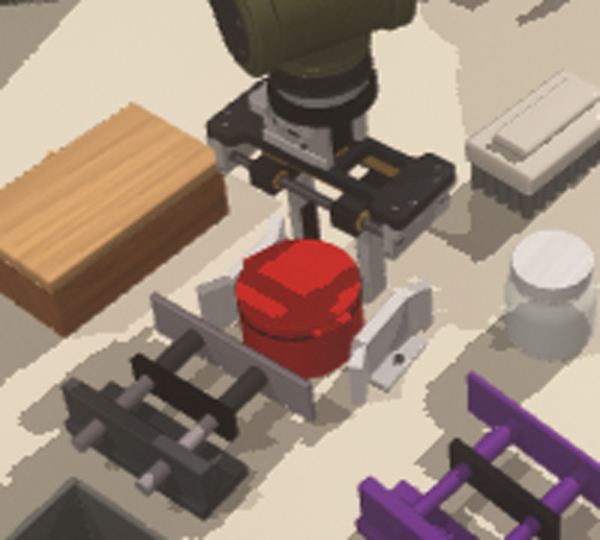

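The tub is centred in the bay at about (300,305), with its front edge a few mm short of the plate. I'll creep on.

Emit:
move_arm(
  targets=[
    [-0.001,0,0,0,0,0],
    [-0.003,0,0,0,0,0],
    [-0.004,0,0,0,0,0],
    [-0.005,0,0,0,0,0],
    [-0.006,0,0,0,0,0],
  ],
)

```text
time_s: 12.22
ee_pos: [0.5786, -0.2265, 0.0144]
eef_rot: [-3.142, 0.0, 1.571]
force: [-0.4, 4.3, 4.4]
grip_width: 0.0499
```

Emit:
move_arm(
  targets=[
    [-0.001,0,0,0,0,0],
    [-0.002,0,0,0,0,0],
    [-0.003,0,0,0,0,0],
    [-0.004,0,0,0,0,0],
    [-0.005,0,0,0,0,0],
  ],
)

```text
time_s: 12.63
ee_pos: [0.5786, -0.2316, 0.0144]
eef_rot: [-3.141, -0.0, 1.571]
force: [-0.7, 4.1, 4.6]
grip_width: 0.0499
```

Emit:
move_arm(
  targets=[
    [-0.001,0,0,0,0,0],
    [-0.002,0,0,0,0,0],
    [-0.003,0,0,0,0,0],
    [-0.004,0,0,0,0,0],
    [-0.005,0,0,0,0,0],
  ],
)

```text
time_s: 13.05
ee_pos: [0.5786, -0.2365, 0.0144]
eef_rot: [-3.142, -0.0, 1.571]
force: [-0.5, 5.3, 4.2]
grip_width: 0.0498
```

Run:
```python
from h import *
print(ctrl.get_obs()["force"])
s=tubs();cv2.imwrite("pics/s6.png",s)
```

```text
[-0.53386218  5.28686537  4.21619788]
tub xy [ 0.5757 -0.2803] res px [-1.3 -2.3  1.4  1.8]
```

Emit:
move_arm(
  targets=[
    [-0.001,0,0,0,0,0],
    [-0.002,0,0,0,0,0],
    [-0.003,0,0,0,0,0],
    [-0.004,0,0,0,0,0],
    [-0.005,0,0,0,0,0],
  ],
)

```text
time_s: 13.52
ee_pos: [0.5786, -0.2412, 0.0144]
eef_rot: [-3.141, -0.001, 1.571]
force: [-0.4, 8.5, 5.0]
grip_width: 0.0499
```

Run:
```python
from h import *
print(ctrl.get_obs()["force"])
s=tubs();cv2.imwrite("pics/s7.png",s)
g=lambda f:cv2.resize(cv2.cvtColor(cv2.imread(f),cv2.COLOR_BGR2GRAY),None,fx=4,fy=4,interpolation=cv2.INTER_CUBIC)
a=g("pics/scene0.png")
print("1mm of -y in px:",proj("scene",[(.51,-.33,.045)])-proj("scene",[(.51,-.32,.045)]))
u,v=proj("scene",[(.505,-.317,.045)])[0]
u2,v2=proj("scene",[(.640,-.317,.035)])[0]
for f in("pics/s6.png","pics/s7.png"):
    b=g(f)
    for U,V in((u,v),(u2,v2)):
        x,y=int(4*U),int(4*V);T=a[y-36:y+36,x-36:x+36]
        R=cv2.matchTemplate(b[y-90:y+90,x-90:x+90],T,cv2.TM_CCOEFF_NORMED);_,m,_,l=cv2.minMaxLoc(R);print(f,(U,V),"shift px",((l[0]-54)/4,(l[1]-54)/4),round(m,2))
A=cv2.imread("pics/scene0.png")[260:350,100:220];B=s[260:350,100:220]
cv2.imwrite("pics/p7.png",cv2.resize(np.hstack([A,B]),None,fx=3.3,fy=3.3,interpolation=cv2.INTER_CUBIC))
```

```text
[-0.3755668   8.46461808  4.99196735]
tub xy [ 0.5749 -0.2844] res px [-0.9 -2.3  1.   1.9]
1mm of -y in px: [[-3.28185699  2.86154865]]
pics/s6.png (np.float64(148.45499533792736), np.float64(276.7231196558954)) shift px (-0.5, 0.25) 0.95
pics/s6.png (np.float64(196.58255573289026), np.float64(307.2428031900293)) shift px (-3.75, -13.0) 0.57
pics/s7.png (np.float64(148.45499533792736), np.float64(276.7231196558954)) shift px (-2.5, 1.75) 0.93
pics/s7.png (np.float64(196.58255573289026), np.float64(307.2428031900293)) shift px (-5.0, -11.5) 0.56
```

The plate gave way about 6 mm: the image shift is (-2.5,1.75) px and the force rose from 4.4 to 8.5 N. I'll back off slowly.

Emit:
move_arm(
  targets=[
    [0.001,0,0,0,0,0],
    [0.002,0,0,0,0,0],
    [0.003,0,0,0,0,0],
    [0.004,0,0,0,0,0],
    [0.005,0,0,0,0,0],
  ],
)

```text
time_s: 13.98
ee_pos: [0.5785, -0.2365, 0.0143]
eef_rot: [-3.141, 0.0, 1.571]
force: [0.1, 0.1, 0.5]
grip_width: 0.0501
```

Emit:
move_arm(
  targets=[
    [0.001,0,0,0,0,0],
    [0.003,0,0,0,0,0],
    [0.005,0,0,0,0,0],
    [0.008,0,0,0,0,0],
    [0.012,0,0,0,0,0],
  ],
)

```text
time_s: 14.4
ee_pos: [0.5786, -0.2242, 0.0145]
eef_rot: [3.142, 0.0, 1.571]
force: [0.4, -0.3, -0.3]
grip_width: 0.0498
```

Emit:
move_arm(
  targets=[
    [0.008,0,0,0,0,0],
    [0.02,0,-0.01,0,0,0],
    [0.03,0,-0.04,0,0,0],
    [0.03,0,-0.075,0,0,0],
    [0.03,0,-0.11,0,0,0],
  ],
)

```text
time_s: 14.82
ee_pos: [0.5784, -0.1927, 0.1263]
eef_rot: [-3.141, -0.0, 1.572]
force: [-0.4, 0.0, -0.3]
grip_width: 0.0498
```

Run:
```python
from h import *
print(ctrl.get_obs()["force"],ctrl.get_obs()["ee_pos"])
s=tubs();cv2.imwrite("pics/s8.png",s)
g=lambda f:cv2.resize(cv2.cvtColor(cv2.imread(f),cv2.COLOR_BGR2GRAY),None,fx=4,fy=4,interpolation=cv2.INTER_CUBIC)
a=g("pics/scene0.png");b=g("pics/s8.png")
x,y=int(4*148.5),int(4*276.7);T=a[y-36:y+36,x-36:x+36]
R=cv2.matchTemplate(b[y-90:y+90,x-90:x+90],T,cv2.TM_CCOEFF_NORMED);_,m,_,l=cv2.minMaxLoc(R);print("shift px",((l[0]-54)/4,(l[1]-54)/4),round(m,2))
```

```text
[-0.36665878  0.01543523 -0.30623459] [ 0.57837321 -0.19270289  0.12631792]
tub xy [ 0.5758 -0.2837] res px [-1.4 -2.3  1.5  1.9]
shift px (-1.75, 1.25) 0.93
```

The tub rests at (.576,-.284) against the plate, which is still pressed back about 5 mm. Now for the brush: I'll go to its far (+x) side with fingers wide and parallel to y.

Emit:
move_arm(
  targets=[
    [0.012,0.008,0,0,0,-0.2],
    [0.025,0.016,0,0,0,-0.4],
    [0.037,0.025,0,0,0,-0.6],
    [0.05,0.033,0,0,0,-0.8],
    [0.062,0.041,0,0,0,-1.0],
  ],
  fingers=1,
)

```text
time_s: 15.28
ee_pos: [0.62, -0.1307, 0.1251]
eef_rot: [3.141, 0.0, 2.1]
force: [-0.2, 0.3, -1.0]
grip_width: 0.0796
```

Emit:
move_arm(
  targets=[
    [0.007,0.013,0,0,0,-0.2],
    [0.013,0.026,0,0,0,-0.4],
    [0.02,0.04,0,0,0,-0.6],
    [0.026,0.053,0,0,0,-0.8],
    [0.033,0.066,0,0,0,-1.0],
  ],
)

```text
time_s: 15.7
ee_pos: [0.6605, -0.0692, 0.125]
eef_rot: [3.141, 0.0, 2.624]
force: [-0.1, -0.0, -0.6]
grip_width: 0.0939
```

Emit:
move_arm(
  targets=[
    [-0.001,0.015,0,0,0,-0.2],
    [-0.002,0.03,0,0,0,-0.4],
    [-0.002,0.044,0,0,0,-0.6],
    [-0.003,0.059,0,0,0,-0.8],
    [-0.004,0.074,0,0,0,-1.0],
  ],
)

```text
time_s: 16.12
ee_pos: [0.7009, -0.0071, 0.1251]
eef_rot: [3.142, 0.0, -3.136]
force: [0.1, -0.3, -0.4]
grip_width: 0.0941
```

Emit:
move_arm(
  targets=[
    [0,0,0.015,0,0,0],
    [0,0,0.04,0,0,0],
    [0,0,0.07,0,0,0],
    [0,0,0.095,0,0,0],
    [0,0,0.11,0,0,0],
  ],
)

```text
time_s: 16.53
ee_pos: [0.6994, -0.0077, 0.0119]
eef_rot: [3.141, -0.003, -3.141]
force: [-0.6, 1.3, 0.1]
grip_width: 0.0937
```

Run:
```python
from h import *
o=ctrl.get_obs();print(o["force"],o["ee_pos"],o["eef_rot"],o["grip_width"])
s=ctrl.camera("scene")[:,:,::-1];t=ctrl.camera("top")[:,:,::-1]
A=cv2.resize(s[150:330,210:400],None,fx=2.1,fy=2.1,interpolation=cv2.INTER_CUBIC);B=cv2.resize(t[120:300,150:340],None,fx=2.1,fy=2.1,interpolation=cv2.INTER_CUBIC)
cv2.imwrite("pics/p8.png",np.hstack([A,B]))
```

```text
[-0.57595964  1.27654389  0.0802836 ] [ 0.69941675 -0.00771668  0.01187257] [ 3.14135752e+00 -3.01810660e-03 -3.14098943e+00] 0.0936537058607801
```

View pics/p8.png

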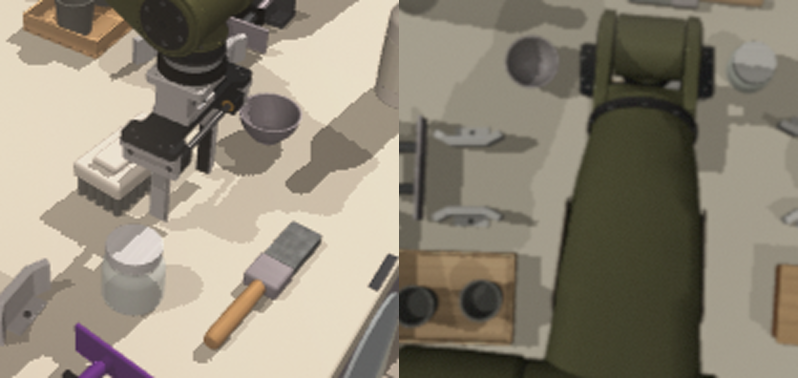

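The fingers are down beyond the brush with jar and bowl clear. Both cups stand in the tray (right half, (418,305) and (482,300)). I'll push the brush in -x.

Emit:
move_arm(
  targets=[
    [0.007,0,0,0,0,0],
    [0.013,0,0,0,0,0],
    [0.02,0,0,0,0,0],
    [0.027,0,0,0,0,0],
    [0.034,0,0,0,0,0],
  ],
)

```text
time_s: 17.05
ee_pos: [0.6671, -0.0086, 0.0166]
eef_rot: [-3.142, 0.003, -3.142]
force: [0.9, 0.2, -0.9]
grip_width: 0.094
```

Emit:
move_arm(
  targets=[
    [0.007,0,0,0,0,0],
    [0.014,0,0,0,0,0],
    [0.021,0,0,0,0,0],
    [0.028,0,0,0,0,0],
    [0.035,0,0,0,0,0],
  ],
)

```text
time_s: 17.47
ee_pos: [0.6313, -0.0088, 0.0149]
eef_rot: [-3.142, 0.001, -3.142]
force: [2.4, -0.3, 1.9]
grip_width: 0.0939
```

Emit:
move_arm(
  targets=[
    [0.007,0,0,0,0,0],
    [0.014,0,0,0,0,0],
    [0.02,0,0,0,0,0],
    [0.024,0,0,0,0,0],
    [0.027,0,0,0,0,0],
  ],
)

```text
time_s: 17.88
ee_pos: [0.6042, -0.0088, 0.0144]
eef_rot: [3.142, -0.0, -3.142]
force: [2.8, -0.1, 0.8]
grip_width: 0.0945
```

Emit:
move_arm(
  targets=[
    [-0.004,0,0,0,0,0],
    [-0.014,0,0,0,0,0],
    [-0.02,0,-0.03,0,0,0],
    [-0.02,0,-0.065,0,0,0],
    [-0.02,0,-0.105,0,0,0],
  ],
)

```text
time_s: 18.3
ee_pos: [0.624, -0.0087, 0.1188]
eef_rot: [3.141, -0.004, -3.142]
force: [-0.3, 0.3, 0.5]
grip_width: 0.0939
```

Emit:
move_arm(
  targets=[
    [0.004,-0.006,0,0,0,0.2],
    [0.009,-0.012,0,0,0,0.4],
    [0.013,-0.019,0,0,0,0.6],
    [0.017,-0.025,0,0,0,0.8],
    [0.0215,-0.031,0,0,0,1.0],
  ],
  fingers=-0.15,
)

```text
time_s: 18.72
ee_pos: [0.603, -0.0401, 0.119]
eef_rot: [-3.141, -0.001, 2.613]
force: [-0.3, 0.7, 0.3]
grip_width: 0.0643
```

Emit:
move_arm(
  targets=[
    [0,-0.008,0,0,0,0.2],
    [0.001,-0.015,0,0,0,0.4],
    [0.002,-0.023,0,0,0,0.6],
    [0.003,-0.03,0,0,0,0.8],
    [0.003,-0.038,0,0,0,1.0],
  ],
)

```text
time_s: 19.13
ee_pos: [0.5813, -0.0714, 0.119]
eef_rot: [-3.141, -0.001, 2.089]
force: [-0.1, -0.9, 0.1]
grip_width: 0.0398
```

Emit:
move_arm(
  targets=[
    [-0.003,-0.007,0,0,0,0.2],
    [-0.006,-0.014,0,0,0,0.4],
    [-0.01,-0.02,0,0,0,0.6],
    [-0.013,-0.027,0,0,0,0.8],
    [-0.016,-0.034,0,0,0,1.0],
  ],
)

```text
time_s: 19.55
ee_pos: [0.56, -0.1023, 0.1191]
eef_rot: [-3.14, -0.0, 1.566]
force: [-0.3, -0.0, -0.5]
grip_width: 0.0401
```

Run:
```python
from h import *
o=ctrl.get_obs();i=ctrl.camera_info("wrist");im=ctrl.camera("wrist")[:,:,::-1].copy()
print(o["ee_pos"],o["eef_rot"],o["grip_width"])
for P,col in(([(.5955,.057,.05),(.5955,-.073,.05),(.5235,-.073,.05),(.5235,.057,.05)],(0,255,0)),([(.604,.283,.04),(.604,.197,.04)],(255,0,0)),([(.515,.283,.04),(.515,.197,.04)],(255,0,0))):
    cv2.polylines(im,[proj("wrist",P,i).astype(int)],len(P)>2,col,1)
cv2.imwrite("pics/w9.png",im)
```

```text
[ 0.55998208 -0.10232128  0.11905587] [-3.14035249e+00 -3.24622375e-04  1.56564913e+00] 0.04005345159468075
```

View pics/w9.png

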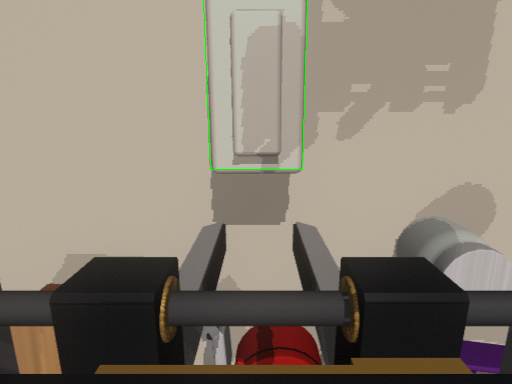

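The brush is square and centred: the green model outline fits at (205..305, up to 170). I'll descend behind it and push it in +y.

Emit:
move_arm(
  targets=[
    [0,0,0.015,0,0,0],
    [0,0,0.04,0,0,0],
    [0,0,0.07,0,0,0],
    [0,0,0.095,0,0,0],
    [0,0,0.105,0,0,0],
  ],
)

```text
time_s: 20.02
ee_pos: [0.5586, -0.1015, 0.0109]
eef_rot: [-3.137, -0.001, 1.573]
force: [0.1, 0.2, 0.5]
grip_width: 0.0399
```

Emit:
move_arm(
  targets=[
    [0.006,0,0,0,0,0],
    [0.013,0,0,0,0,0],
    [0.02,0,0,0,0,0],
    [0.028,0,0,0,0,0],
    [0.037,0,0,0,0,0],
  ],
)

```text
time_s: 20.43
ee_pos: [0.561, -0.0644, 0.0159]
eef_rot: [3.139, 0.001, 1.571]
force: [0.1, -2.7, 2.4]
grip_width: 0.04
```

Emit:
move_arm(
  targets=[
    [0.01,0,0,0,0,0],
    [0.02,0,0,0,0,0],
    [0.03,0,0,0,0,0],
    [0.04,0,0,0,0,0],
    [0.05,0,0,0,0,0],
  ],
)

```text
time_s: 20.85
ee_pos: [0.5602, -0.014, 0.0145]
eef_rot: [3.142, 0.0, 1.571]
force: [0.8, -1.8, 2.9]
grip_width: 0.0397
```

Emit:
move_arm(
  targets=[
    [0.01,0,0,0,0,0],
    [0.02,0,0,0,0,0],
    [0.03,0,0,0,0,0],
    [0.037,0,0,0,0,0],
    [0.042,0,0,0,0,0],
  ],
)

```text
time_s: 21.27
ee_pos: [0.5601, 0.028, 0.0144]
eef_rot: [-3.141, -0.0, 1.571]
force: [0.3, -2.9, 2.0]
grip_width: 0.0397
```

Run:
```python
from h import *
o=ctrl.get_obs();i=ctrl.camera_info("wrist");im=ctrl.camera("wrist")[:,:,::-1].copy()
print(o["ee_pos"],o["eef_rot"],o["force"])
s=ctrl.camera("scene")[:,:,::-1]
A=cv2.resize(s[110:270,200:370],(400,376),interpolation=cv2.INTER_CUBIC)
cv2.imwrite("pics/p10.png",np.hstack([A,cv2.resize(im,(400,376))]))
```

```text
[0.5601432  0.02795154 0.01440513] [-3.14149465e+00 -2.40739670e-05  1.57144681e+00] [ 0.27745148 -2.86406921  2.03558677]
```

View pics/p10.png

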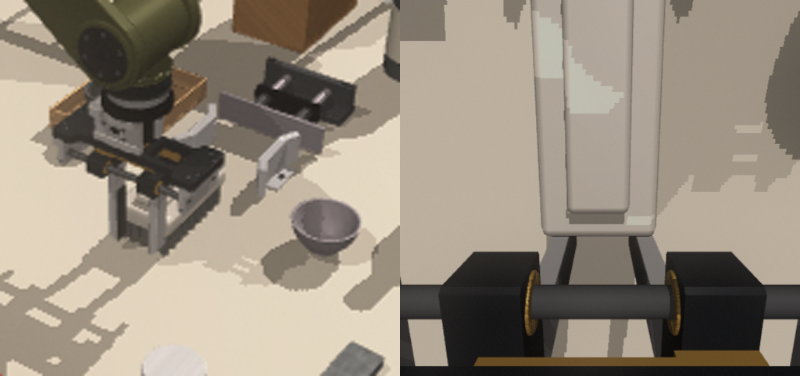

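The brush is square in front of the left bay. I'll continue.

Emit:
move_arm(
  targets=[
    [0.01,0,0,0,0,0],
    [0.02,0,0,0,0,0],
    [0.03,0,0,0,0,0],
    [0.04,0,0,0,0,0],
    [0.05,0,0,0,0,0],
  ],
)

```text
time_s: 21.78
ee_pos: [0.56, 0.0781, 0.0143]
eef_rot: [-3.141, -0.0, 1.571]
force: [0.2, -1.0, -0.2]
grip_width: 0.04
```

Emit:
move_arm(
  targets=[
    [0.01,0,0,0,0,0],
    [0.02,0,0,0,0,0],
    [0.03,0,0,0,0,0],
    [0.039,0,0,0,0,0],
    [0.047,0,0,0,0,0],
  ],
)

```text
time_s: 22.2
ee_pos: [0.5602, 0.125, 0.0145]
eef_rot: [3.142, -0.0, 1.571]
force: [-0.3, -0.9, -1.2]
grip_width: 0.0402
```

Emit:
move_arm(
  targets=[
    [0.006,0,0,0,0,0],
    [0.012,0,0,0,0,0],
    [0.017,0,0,0,0,0],
    [0.021,0,0,0,0,0],
    [0.025,0,0,0,0,0],
  ],
)

```text
time_s: 22.62
ee_pos: [0.5602, 0.1492, 0.0144]
eef_rot: [-3.142, 0.0, 1.571]
force: [1.0, -1.6, -0.4]
grip_width: 0.04
```

Emit:
move_arm(
  targets=[
    [0.002,0,0,0,0,0],
    [0.004,0,0,0,0,0],
    [0.006,0,0,0,0,0],
    [0.008,0,0,0,0,0],
    [0.01,0,0,0,0,0],
  ],
)

```text
time_s: 23.03
ee_pos: [0.5602, 0.159, 0.0145]
eef_rot: [-3.142, 0.0, 1.571]
force: [0.5, -1.8, -1.0]
grip_width: 0.0399
```

```bash
cat >> h.py <<'E'
def plateL(f):
    g=lambda f:cv2.resize(cv2.cvtColor(cv2.imread(f),cv2.COLOR_BGR2GRAY),None,fx=4,fy=4,interpolation=cv2.INTER_CUBIC)
    a=g("pics/scene0.png");b=g(f)
    print("10mm =",(proj("scene",[(.635,.314,.045)])-proj("scene",[(.635,.304,.045)])).round(2))
    for P in((.638,.304,.04),(.505,.304,.045)):
        u,v=proj("scene",[P])[0]
        x,y=int(4*u),int(4*v);T=a[y-36:y+36,x-36:x+36]
        R=cv2.matchTemplate(b[y-90:y+90,x-90:x+90],T,cv2.TM_CCOEFF_NORMED);_,m,_,l=cv2.minMaxLoc(R);print("shift px",((l[0]-54)/4,(l[1]-54)/4),round(m,2))
E
python3 - <<'E'
from h import *
o=ctrl.get_obs();print(o["ee_pos"],o["force"])
s=ctrl.camera("scene")[:,:,::-1];cv2.imwrite("pics/s11.png",s);plateL("pics/s11.png")
E
```

```text
[0.560191   0.15902185 0.01445088] [ 0.47759345 -1.84193097 -1.04164454]
10mm = [[ 1.57 -1.58]]
shift px (0.0, 0.0) 0.98
shift px (6.0, -3.5) 0.43
```

Emit:
move_arm(
  targets=[
    [0.001,0,0,0,0,0],
    [0.003,0,0,0,0,0],
    [0.004,0,0,0,0,0],
    [0.005,0,0,0,0,0],
    [0.006,0,0,0,0,0],
  ],
)

```text
time_s: 23.5
ee_pos: [0.5602, 0.165, 0.0145]
eef_rot: [3.142, 0.0, 1.571]
force: [-0.6, -1.4, 0.8]
grip_width: 0.0399
```

Emit:
move_arm(
  targets=[
    [0.001,0,0,0,0,0],
    [0.002,0,0,0,0,0],
    [0.003,0,0,0,0,0],
    [0.004,0,0,0,0,0],
    [0.005,0,0,0,0,0],
  ],
)

```text
time_s: 23.92
ee_pos: [0.5602, 0.17, 0.0145]
eef_rot: [3.142, 0.0, 1.571]
force: [-0.0, -1.5, 0.5]
grip_width: 0.0401
```

Run:
```python
from h import *
o=ctrl.get_obs();print(o["ee_pos"],o["force"])
s=ctrl.camera("scene")[:,:,::-1];cv2.imwrite("pics/s12.png",s);plateL("pics/s12.png")
```

```text
[0.56019014 0.17003231 0.01446528] [-0.0172128  -1.51139147  0.50230894]
10mm = [[ 1.57 -1.58]]
shift px (0.0, 0.0) 0.98
shift px (-5.25, 6.5) 0.43
```

Emit:
move_arm(
  targets=[
    [0.001,0,0,0,0,0],
    [0.002,0,0,0,0,0],
    [0.003,0,0,0,0,0],
    [0.004,0,0,0,0,0],
    [0.005,0,0,0,0,0],
  ],
)

```text
time_s: 24.38
ee_pos: [0.5602, 0.1749, 0.0145]
eef_rot: [3.142, 0.0, 1.571]
force: [1.0, -3.1, 0.3]
grip_width: 0.0401
```

Emit:
move_arm(
  targets=[
    [0.001,0,0,0,0,0],
    [0.002,0,0,0,0,0],
    [0.003,0,0,0,0,0],
    [0.004,0,0,0,0,0],
    [0.005,0,0,0,0,0],
  ],
)

```text
time_s: 24.8
ee_pos: [0.5602, 0.1799, 0.0145]
eef_rot: [-3.142, 0.0, 1.571]
force: [-0.1, -5.3, 1.8]
grip_width: 0.0398
```

Run:
```python
from h import *
o=ctrl.get_obs();print(o["ee_pos"],o["force"])
s=ctrl.camera("scene")[:,:,::-1];cv2.imwrite("pics/s13.png",s);plateL("pics/s13.png")
```

```text
[0.56021819 0.17988003 0.01446716] [-0.11600087 -5.31403259  1.83765415]
10mm = [[ 1.57 -1.58]]
shift px (0.75, -0.5) 0.9
shift px (-0.5, -1.75) 0.44
```

The plate gives: the force went from 1.5 to 5.3 N and the plate shows motion. I'll back off slowly.

Emit:
move_arm(
  targets=[
    [-0.001,0,0,0,0,0],
    [-0.002,0,0,0,0,0],
    [-0.003,0,0,0,0,0],
    [-0.004,0,0,0,0,0],
    [-0.005,0,0,0,0,0],
  ],
)

```text
time_s: 25.27
ee_pos: [0.5601, 0.1749, 0.0144]
eef_rot: [-3.142, -0.0, 1.571]
force: [0.1, -0.2, 0.0]
grip_width: 0.0399
```

Emit:
move_arm(
  targets=[
    [-0.001,0,0,0,0,0],
    [-0.003,0,0,0,0,0],
    [-0.005,0,0,0,0,0],
    [-0.008,0,0,0,0,0],
    [-0.012,0,0,0,0,0],
  ],
)

```text
time_s: 25.68
ee_pos: [0.5602, 0.1627, 0.0145]
eef_rot: [3.142, -0.0, 1.571]
force: [0.0, 0.6, -0.1]
grip_width: 0.0401
```

Emit:
move_arm(
  targets=[
    [-0.008,0,0,0,0,0],
    [-0.02,0,-0.01,0,0,0],
    [-0.03,0,-0.04,0,0,0],
    [-0.03,0,-0.075,0,0,0],
    [-0.03,0,-0.11,0,0,0],
  ],
)

```text
time_s: 26.1
ee_pos: [0.5598, 0.1313, 0.1263]
eef_rot: [-3.141, 0.0, 1.57]
force: [1.3, 0.3, -0.3]
grip_width: 0.0402
```

Emit:
move_arm(
  targets=[
    [-0.03,0,-0.02,0,0,0],
    [-0.06,-0.02,-0.04,0,0,0],
    [-0.09,-0.05,-0.06,0,0,0],
    [-0.12,-0.08,-0.08,0,0,0],
    [-0.15,-0.11,-0.1,0,0,0],
  ],
)

```text
time_s: 26.52
ee_pos: [0.4584, -0.0088, 0.219]
eef_rot: [3.141, 0.0, 1.57]
force: [0.5, 0.2, 0.4]
grip_width: 0.04
```

Run:
```python
from h import *
o=ctrl.get_obs();print(o["ee_pos"],o["force"])
s=tubs();cv2.imwrite("pics/s14.png",s);plateL("pics/s14.png");t=ctrl.camera("top")[:,:,::-1];cv2.imwrite("pics/t14.png",t)
cv2.imwrite("pics/p14.png",np.hstack([cv2.resize(s[100:340,90:370],(400,343),interpolation=cv2.INTER_CUBIC),cv2.resize(t[130:310,110:420],(400,232),interpolation=cv2.INTER_CUBIC).repeat(1,0) if 0 else cv2.copyMakeBorder(cv2.resize(t[130:310,110:420],(400,232),interpolation=cv2.INTER_CUBIC),0,111,0,0,cv2.BORDER_CONSTANT)]))
```

```text
[ 0.45841512 -0.008786    0.21900275] [0.52384128 0.16875016 0.39264883]
tub xy [ 0.5758 -0.2837] res px [-1.4 -2.3  1.5  1.9]
10mm = [[ 1.57 -1.58]]
shift px (0.5, -0.25) 0.96
shift px (13.5, -5.5) 0.41
```

View pics/p14.png

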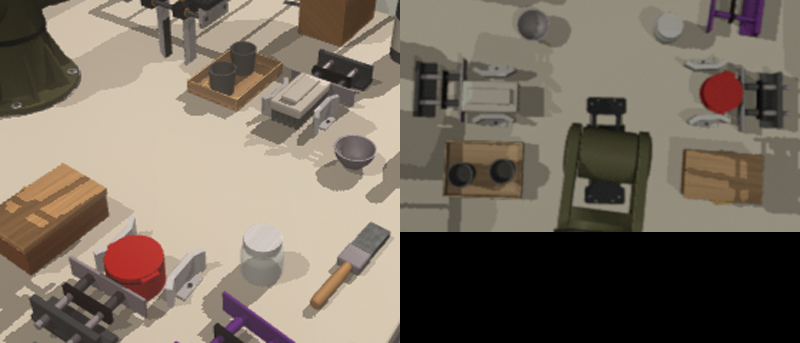

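Both items sit in their bays against the plates, both cups stand in the tray, and the jar hasn't moved. I'll hand in.

```bash
python3 -c "
from station import ctrl
print(ctrl.hand_in())"
```

```text
the job is handed in; nothing more can be done
None
```

The job is done and handed in at about 27 s of the 70 s allowed; the hand-in gave no verdict.

- **Cup:** I lifted the grey cup off the tub first and stood it in the plywood tray beside its mate. The last pictures show both cups upright.
- **Tub:** I slid it into the right (wider) bay. The plate gave about 6 mm as the push force rose from 4.4 to 8.5 N. After I backed off, the tub stayed at about (0.576, -0.284), with the plate still pressed back about 5 mm.
- **Brush:** I squared it up and slid it lengthwise into the left (narrower) bay. The force rose from 1.5 to 5.3 N as the plate gave roughly 5 mm, and the plate still shows a slight deflection of about 2–3 mm.
- **Left alone:** The jar and the purple look-alike were not touched.

**Weak checks:**
- **Left plate:** its movement was under 1 px in the scene camera. The second tracking patch was hidden and unreliable (match about 0.43), so the brush contact rests mainly on the force rise and one good patch.
- **Tub friction:** pushing the tub also showed an unexplained upward force of 4–6 N on the tool, and friction was higher than expected. The tub stayed upright in every picture.

I viewed 11 pictures, one over the budget of 10.

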